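# Find the free-running sowing turntable and set the paper pot on it

### The arm

A 6-joint arm with a two-finger parallel gripper is mounted at the origin on the work surface. World frame = base frame: x ahead of the robot, y to its left, z up, the work surface at z = 0. Lengths are in mm, angles in degrees, forces in N, time in s.
With the tool pointing down it reaches from about 300 to 850 mm from the base axis. Payload 4.2 kg.
Tool frame: the origin (TCP) lies midway between the tips of the shut fingers; the grasp point (between the pads) lies 19 mm behind it (env.grip_depth is the distance from the TCP to the grasp point, in mm); z points along the fingers, y is the line along which they close (so a half turn about z gives the same grasp; the last joint's range is limited). The gripper opens to 91 mm and grips with 3 to 60 N. Pads are 32 mm wide; open, the fingers measure 118 mm over their backs; the gripper's body (76 mm by 178 mm) begins 60 mm behind the grasp point.
Start: joints at [62.395, 18.312, 89.639, -0, 72.044, -1.146], TCP at [256.202, 514.785, 213.976] pointing down, gripper open.
Joint ranges: [-177.97, 177.97], [-48.28, 115.42], [12.27, 149.76], [-77.06, 257.06], [2.81, 150.46], [-146.56, 146.56]. Speed limits (degrees/s): [147.25, 147.25, 180, 180, 180, 180].

### API

Orientations are given as [roll, pitch, yaw] about the fixed x, y, z axes, in that order (R = Rz(yaw) Ry(pitch) Rx(roll)).
In Python, from workcell import env, eyes gives the robot as it stands.
- The arm moves only by the tool send_rows, never from a script. Its argument "motion" is a list of rows, each a list of 7 numbers: the shift along the world's x, y, z normalised to -1 to 1, where 1 is 0.5 m, then the turn, a rotation vector about the world's x, y, z normalised to -1 to 1, where 1 is 60 degrees, then the opening, from -1 (shut) to 1 (fully open). A call has 1 to 20 rows; each row is the pose to reach, as a shift and turn from the pose commanded when the call began; what a row does not reach only later rows make up. A row lasts 1/8 s, in which the tool goes at most 62.5 mm and 10.7 degrees, less where a joint would pass 70% of its speed; a pose out of reach is approached as far as the arm can. A call with a number of a shift or a turn outside -1 to 1 is refused whole. A call with a gripper value outside its range is refused whole. The fingers move at their own pace and stop on an object; "squeeze" is the grip in N (left out, the last holds). Time passes only in rows, so rows that repeat a pose let the fingers close. It gives the time, the measured TCP pose, the force, the opening and the grip force at its end, in the units of the state.
- env.state(): the state, without advancing time (a new reading comes with each control period).
- eyes.grab_frame(name): name is "side" or "top"; returns a dict with "pixels" (480x640x3 uint8, red, green, blue), "depth" (480x640 float32, mm along the optical axis (not along the pixel's ray), 0 where there is no reading), "fx", "fy", "cx", "cy" (pixels), "R" (3x3) and "t" (3): a world point X has camera coordinates R X + t. Camera axes: x right, y down, z forward; pixel columns grow to the right and rows downward; lengths in mm; the calibration is good to about 2 mm. A picture is of the moment at which its call begins.
- env.job_done(): hands the job in; it is judged then, once.
The state is a dict: "time_s": time; "qpos": joint angles; "qvel": joint speeds; "effort": joint torques, N m; "ee_pos": TCP position; "ee_rot": TCP orientation; "force": force on the tool from outside, world axes, zero at the start; "torque": the same for the moment, N m; "gripper_width": finger opening in mm; "gripper_force": force on a finger pad.
Only numpy, scipy, OpenCV 4.12 (cv2) and the standard library are available. Lean on these libraries where they do the work, as an engineer would, in place of code of your own. Each camera call takes 0.05 s, during which the arm holds its last target. There are 200 camera calls.

### The job

One of the two sowing turntables runs freely, the other binds. First spin each of them by hand (about an eighth of a turn or more, either way) while the paper pot is still where it stands, then set the paper pot upright in the middle of the one that runs freely and let go, without ever tipping the pot over.

Things in the scene. Friction and masses are not known exactly. Their poses are not given: they have to be found in the camera images.
- stand_a: low turntable bolted to the table: flat round aluminium platter 200 mm across, 15 mm thick, top 55 mm above the table, on a dark foot 144 mm across. Origin: on the table, on the turning axis; z up. One upright black knob, 20 mm across, 35 mm tall (its top 90 mm above the table), stands on the platter 85 mm from the axis, at angle (this frame's yaw + joint wheel_a) from world x.
- wheel_a (a joint): turning angle of stand_a's platter, rad, growing anticlockwise seen from above; within 0.1 of 0 at the start, no end stops, counts on beyond a turn. Either platter may be the binding one: that one takes 2 to 3 N at the knob to move and stops at once when no longer pushed; the free one coasts on for a second or more after a brisk push
- stand_b: the second turntable, the same in every size and look as stand_a, with the same frame; its knob likewise at (this frame's yaw + joint wheel_b); it stands on the other side of the pot
- wheel_b (a joint): turning angle of the platter of stand_b, as for wheel_a
- pot: the empty paper pot: pale, tall and plain, open at the top, 80 mm tall, about 56 mm across at the rim, 50 at half height and 45 at the foot, wall 3 mm, 50 to 100 g, standing upright on the table between the two turntables. Origin: centre of its underside; z up. It can be gripped across its outside from above. The other pots on the table are squat clay ones.
Not all that is in view belongs to the job. What is shaped like the pot but blue, green or turquoise is not meant.

How it is judged:
By the outcome, as a careful person would: the job done as asked, in the order asked, and still so for the second after the job is handed in, with the robot touching nothing.
It also fails if it takes over 48 s, if anything falls off the work surface, if the arm or the gripper's body presses on something with over 40 N, if the wrist force passes 120 N, or if a joint passes its speed limit or range.

## Working session

There is one attempt and no reset: what is moved stays moved. The work goes in short steps, Python scripts to look and compute and a tool call to move; the robot and the scene stay as the last step left them, time stands still between calls to the robot, and variables do not carry over. Pictures are saved under pics/ and viewed, at most 10 in all, crops included, and the job is handed in when it is done.

Besides the shell and the picture viewer there is one more tool, called after "Emit:" as name(argument=value, ...), one argument or row to a line, values as JSON. send_rows: Moves the arm, as the interface text tells. Its arguments: {"type":"object","properties":{"motion":{"type":"array"},"squeeze":{"type":"number"}},"required":["motion"]}

```bash
mkdir -p pics
cat > h.py <<'E'
from workcell import env, eyes
import numpy as np, cv2
def grab(n):
    f=eyes.grab_frame(n); return f
def save(f,p,crop=None,k=1):
    im=f["pixels"][:,:,::-1]
    if crop: a,b,c,d=crop; im=im[b:d,a:c]
    cv2.imwrite("pics/"+p,cv2.resize(im,None,fx=k,fy=k,interpolation=cv2.INTER_CUBIC))
def pts(f):
    d=f["depth"]; v,u=np.mgrid[:480,:640]
    P=np.stack([(u-f["cx"])/f["fx"]*d,(v-f["cy"])/f["fy"]*d,d],-1)
    W=(P-f["t"])@np.asarray(f["R"]); W[d==0]=np.nan
    return W
E
python3 - <<'E'
from h import *
for n in("top","side"):
    f=grab(n); save(f,n+"0.png"); np.savez(n+"0.npz",**f)
print(env.state())
E
```

```text
{'time_s': 0.1, 'qpos': array([ 6.23939887e+01,  1.83471821e+01,  8.96982221e+01, -2.73705798e-04,
        7.20433355e+01, -1.14455649e+00]), 'qvel': array([ 0.01694534, -0.0682495 , -0.14772348,  0.03343927,  0.02416548,
        0.09106856]), 'effort': array([-9.70916881e-04, -4.13333595e+01, -2.32508665e+01,  7.27987709e-02,
        4.21586889e-02, -8.82965901e-05]), 'ee_pos': array([256.00234663, 514.37608687, 213.22041773]), 'ee_rot': array([-1.79911273e+02, -1.51238230e-03,  1.53538629e+02]), 'force': array([ 0.05527062,  0.0566638 , -0.01069434]), 'torque': array([-0.04993963,  0.04775997, -0.04208984]), 'gripper_force': 0.0, 'gripper_width': 91.13349378995052}
```

View pics/top0.png

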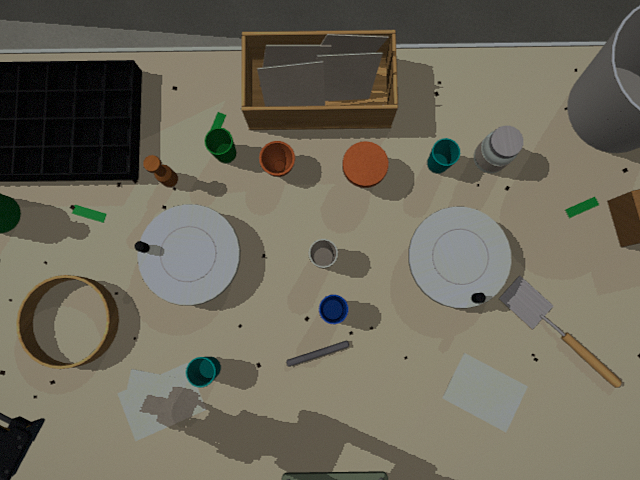

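View pics/side0.png

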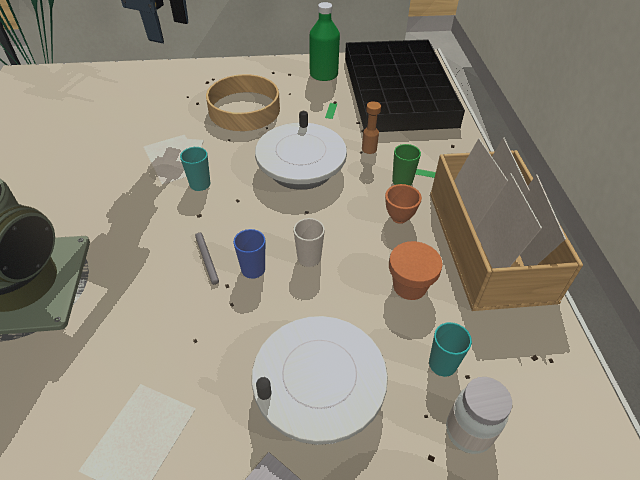

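Top view: platters at (189,254) and (460,257), with knobs at (142,247) and (478,298). The pot-shaped things are pale (323,254), blue (334,309), green (220,145) and turquoise (203,372) and (443,155). Only the pale one at (323,254), between the platters, fits; I'll confirm it in a crop.

Run:
```python
from h import *
f=dict(np.load("top0.npz")); g=dict(np.load("side0.npz"))
save(f,"c1.png",(280,210,380,340),4)
W=pts(f);S=pts(g)
print("cam t",-f["R"].T@f["t"],"\n",f["R"])
def circ(P):
    c,r=cv2.minEnclosingCircle(P[:,:2].astype(np.float32)); return np.round(c,1),round(r,1),len(P)
v,u=np.mgrid[:480,:640]
for n,V in(("top",W),("side",S)):
    X,Y,Z=V[...,0],V[...,1],V[...,2]
    for s,(cx,cy) in (("L",W[254,189,:2]),("R",W[257,460,:2])):
        near=np.hypot(X-cx,Y-cy)<115
        m=near&(abs(Z-55)<5); print(n,s,"platter",circ(V[m]),np.nanmedian(Z[m]))
        m=near&(Z>70)&(Z<100); print("  knob",V[m].mean(0).round(1),circ(V[m]),V[m][:,2].max()); 
        m=m&(Z>85); print("  knobtop",V[m].mean(0).round(1),m.sum())
    c=W[254,323]; m=(np.hypot(X-c[0],Y-c[1])<50)&(Z>65)&(Z<95); print(n,"pot rim",circ(V[m]))
# heights of obstacles
for p in [(334,309),(220,140),(203,372),(443,155),(276,158),(365,163),(500,140),(160,170),(67,280),(318,353),(527,303)]:
    a=W[p[1]-12:p[1]+12,p[0]-12:p[0]+12].reshape(-1,3); print(p,a[np.nanargmax(a[:,2])].round())
```

```text
cam t [ 407.22624655   16.72142585 1077.28684483] 
 [[-1.40011317e-02 -9.99898382e-01 -2.68232313e-03]
 [-9.91942349e-01  1.42274353e-02 -1.25888669e-01]
 [ 1.25914039e-01  8.98126069e-04 -9.92040749e-01]]
top L platter (array([526.1, 279.5]), 100.2, 7928) 55.52120966239206
  knob [537.7 360.8  86.9] (array([538.3, 362.7]), 10.4, 119) 94.146031629422
  knobtop [538.2 362.1  89.9] 90
top R platter (array([ 513.7, -249. ]), 100.0, 7942) 55.54960548234391
  knob [ 432.5 -272.6   88. ] (array([ 432. , -273.9]), 10.2, 107) 93.65323041131305
  knobtop [ 432.4 -273.7   89.9] 89
top pot rim (array([521.4,  16.6]), 27.7, 190)
side L platter (array([526.5, 278.2]), 102.1, 4221) 55.31572677605587
  knob [540.  357.7  83.6] (array([540.6, 359.9]), 11.5, 95) 92.34867581507508
  knobtop [540.1 359.9  88.9] 49
side R platter (array([ 516. , -249.9]), 100.5, 13161) 55.10277974116139
  knob [ 435.6 -278.4   85.8] (array([ 435.8, -275.8]), 10.3, 230) 92.89668127697126
  knobtop [ 435.3 -276.6   89.4] 159
side pot rim (array([523.1,  16. ]), 29.0, 429)
(334, 309) [396. -20.  83.]
(220, 140) [742. 191.  85.]
(203, 372) [289. 224.  85.]
(443, 155) [ 730. -202.   86.]
(276, 158) [695. 129.  64.]
(365, 163) [683. -85.  81.]
(500, 140) [ 749. -331.  116.]
(160, 170) [684. 322. 126.]
(67, 280) [482. 498.  55.]
(318, 353) [338.  14.  18.]
(527, 303) [ 444. -373.    9.]
```

View pics/c1.png

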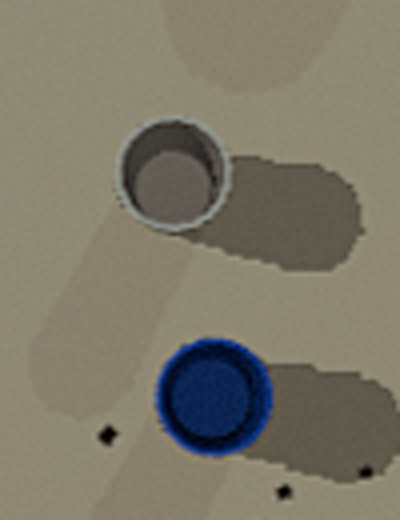

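The crop shows the pale pot with its rim at (323,254), clearly different from the blue pot below it. The pot is at about (522,16). Left stand axis is (526,279) with its knob at 81°. Right stand axis is (514,-249.5) with its knob at about 198°. I'll shut the fingers and go behind the left knob first.

Emit:
send_rows(
  motion=[
    [0.1, -0.066, 0, 0, 0, 0, -1],
    [0.2, -0.133, 0, 0, 0, 0, -1],
    [0.3, -0.2, 0, 0, 0, 0, -1],
    [0.4, -0.267, 0, 0, 0, 0, -1],
    [0.474, -0.316, 0, 0, 0, 0, -1],
    [0.474, -0.316, 0, 0, 0, 0, -1],
    [0.474, -0.316, -0.12, 0, 0, 0, -1],
    [0.474, -0.316, -0.24, 0, 0, 0, -1],
    [0.474, -0.316, -0.294, 0, 0, 0, -1],
    [0.474, -0.316, -0.294, 0, 0, 0, -1],
    [0.474, -0.316, -0.294, 0, 0, 0, -1],
  ],
  squeeze=10,
)

```text
time_s: 1.48
ee_pos: [493.6, 357.9, 68.4]
ee_rot: [179.9, 0.1, 153.6]
force: [-0.8, -0.4, 0.3]
gripper_width: 0.4
gripper_force: 0.0
```

Emit:
send_rows(
  motion=[
    [0.028, 0.01, 0, 0, 0, 0, -1],
    [0.057, 0.014, 0, 0, 0, 0, -1],
    [0.093, 0.012, 0, 0, 0, 0, -1],
    [0.127, 0.003, 0, 0, 0, 0, -1],
    [0.159, -0.013, 0, 0, 0, 0, -1],
    [0.186, -0.036, 0, 0, 0, 0, -1],
    [0.205, -0.058, 0, 0, 0, 0, -1],
  ],
)

```text
time_s: 2.35
ee_pos: [596.7, 326.6, 66.8]
ee_rot: [-180.0, 0.0, 153.5]
force: [0.5, -0.3, -0.3]
gripper_width: 0.3
gripper_force: 0.0
```

```bash
cat > spin.py <<'E'
from h import *
import sys
cx,cy=float(sys.argv[1]),float(sys.argv[2]); n=sys.argv[3]
fs=[grab("top") for _ in range(4)]
s=env.state(); print(s["time_s"],s["ee_pos"].round(1),s["force"].round(2))
save(fs[-1],n,(int(sys.argv[4]),170,int(sys.argv[4])+160,330),3)
for f in fs:
    V=pts(f); X,Y,Z=np.moveaxis(V,-1,0); r=np.hypot(X-cx,Y-cy)
    dark=f["pixels"].max(-1)<70
    m=(r>68)&(r<102)&(Z>80)&(Z<100)&dark
    k,l=cv2.connectedComponents(m.astype(np.uint8))
    print([(int((l==i).sum()),V[l==i].mean(0).round(1).tolist(),round(float(np.degrees(np.arctan2(Y[l==i].mean()-cy,X[l==i].mean()-cx))),1)) for i in range(1,k) if (l==i).sum()>15])
E
python3 spin.py 526 279 spL.png 110
```

```text
2.55 [595.6 327.4  66.9] [ 0.27 -0.07 -0.28]
[]
[]
[]
[]
```

View pics/spL.png

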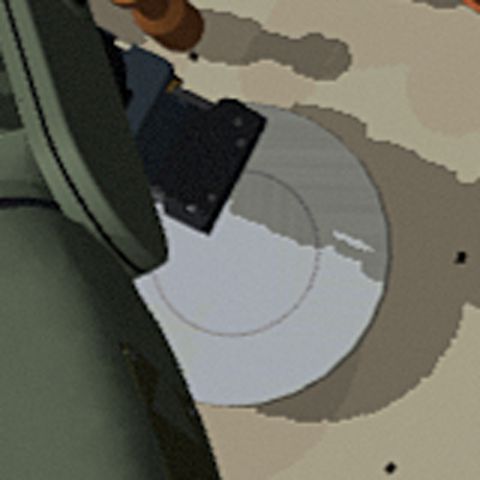

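The gripper and arm hide the left knob in this top crop (gripper at about (200,150) in the crop), so I'll check from the side camera.

Run:
```python
from h import *
a=grab("side"); b=grab("side")
save(b,"spLs.png",(220,70,380,200),4)
print(cv2.absdiff(a["pixels"],b["pixels"])[70:200,220:380].max())
```

```text
179
```

View pics/spLs.png

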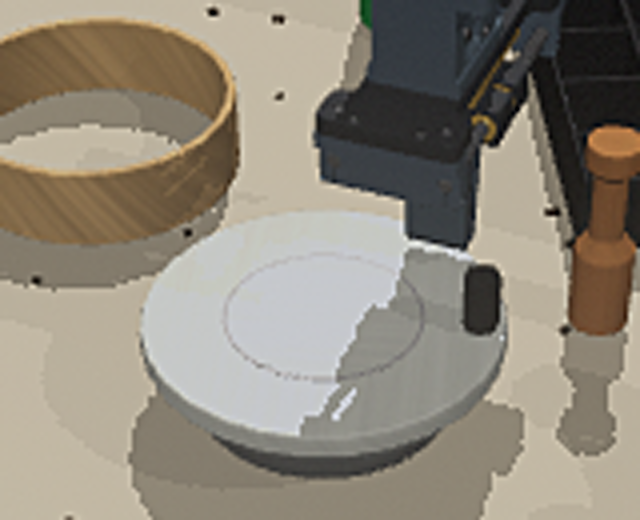

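The side crop shows the left knob at crop (482,300), just ahead of the finger. I'll measure whether it is still turning.

```bash
cat > sk.py <<'E'
from h import *
import sys
cx,cy=map(float,sys.argv[1:3])
for i in range(int(sys.argv[3])):
    t=env.state()["time_s"]; f=grab("side"); V=pts(f); X,Y,Z=np.moveaxis(V,-1,0); r=np.hypot(X-cx,Y-cy)
    m=(r<102)&(Z>62)&(Z<96)&(f["pixels"].max(-1)<60)
    k,l=cv2.connectedComponents(m.astype(np.uint8))
    print(round(t,2),[(int((l==i).sum()),V[l==i].mean(0).round().tolist(),round(float(np.degrees(np.arctan2(Y[l==i].mean()-cy,X[l==i].mean()-cx))),1)) for i in range(1,k) if (l==i).sum()>15])
E
python3 sk.py 526 279 4
python3 - <<'E'
from workcell import env
s=env.state();print(s["time_s"],s["force"].round(2))
E
```

```text
2.65 [(40, [603.0, 321.0, 79.0], 28.4), (126, [610.0, 252.0, 80.0], -18.0)]
2.7 [(39, [603.0, 321.0, 79.0], 28.5), (123, [608.0, 246.0, 80.0], -21.7)]
2.75 [(41, [603.0, 321.0, 79.0], 28.7), (132, [606.0, 242.0, 79.0], -25.0)]
2.8 [(39, [603.0, 321.0, 79.0], 28.4), (126, [604.0, 237.0, 80.0], -28.4)]
2.85 [-0.16  0.24  0.18]
```

The left platter coasts at about 70°/s with nothing touching it, so the left stand is the free one. Next I'll spin the right one.

Emit:
send_rows(
  motion=[
    [0, 0.02, 0.12, 0, 0, 0, -1],
    [0, 0, 0.24, 0, 0, 0, -1],
    [-0.03, -0.1, 0.266, 0, 0, 0, -1],
    [-0.06, -0.2, 0.266, 0, 0, 0, -1],
    [-0.09, -0.3, 0.266, 0, 0, 0, -1],
    [-0.12, -0.4, 0.266, 0, 0, 0, -1],
    [-0.15, -0.5, 0.266, 0, 0, 0, -1],
    [-0.18, -0.6, 0.266, 0, 0, 0, -1],
    [-0.21, -0.7, 0.266, 0, 0, 0, -1],
    [-0.24, -0.8, 0.266, 0, 0, 0, -1],
    [-0.27, -0.9, 0.266, 0, 0, 0, -1],
  ],
)

```text
time_s: 4.22
ee_pos: [460.1, -123.4, 200.3]
ee_rot: [180.0, 0.1, 153.6]
force: [1.3, 0.1, -0.6]
gripper_width: 0.9
gripper_force: 0.0
```

Emit:
send_rows(
  motion=[
    [-0.028, -0.1, 0, 0, 0, 0, -1],
    [-0.056, -0.21, 0, 0, 0, 0, -1],
    [-0.056, -0.21, -0.06, 0, 0, 0, -1],
    [-0.056, -0.21, -0.17, 0, 0, 0, -1],
    [-0.056, -0.21, -0.266, 0, 0, 0, -1],
    [-0.056, -0.21, -0.266, 0, 0, 0, -1],
  ],
)

```text
time_s: 4.97
ee_pos: [430.3, -225.7, 64.5]
ee_rot: [180.0, -0.5, 153.6]
force: [-0.7, 1.3, 0.4]
gripper_width: 0.5
gripper_force: 0.0
```

```bash
python3 sk.py 514.5 -249.5 1; python3 sk.py 526 279 1
```

```text
4.97 [(196, [436.0, -280.0, 82.0], -159.0)]
5.03 [(19, [569.0, 195.0, 77.0], -63.0)]
```

Emit:
send_rows(
  motion=[
    [-0.005, -0.03, 0, 0, 0, 0, -1],
    [-0.005, -0.063, 0, 0, 0, 0, -1],
    [0.002, -0.098, 0, 0, 0, 0, -1],
    [0.017, -0.13, 0, 0, 0, 0, -1],
    [0.038, -0.159, 0, 0, 0, 0, -1],
    [0.064, -0.183, 0, 0, 0, 0, -1],
    [0.095, -0.2, 0, 0, 0, 0, -1],
    [0.111, -0.207, 0, 0, 0, 0, -1],
  ],
)

```text
time_s: 6.08
ee_pos: [488.5, -332.0, 67.4]
ee_rot: [-180.0, 0.0, 153.5]
force: [-2.3, 2.8, 1.0]
gripper_width: 0.5
gripper_force: 1.2
```

```bash
python3 sk.py 514.5 -249.5 4; python3 sk.py 526 279 2
```

```text
6.08 [(119, [521.0, -341.0, 79.0], -86.0)]
6.12 [(129, [523.0, -341.0, 80.0], -84.6)]
6.17 [(149, [524.0, -340.0, 81.0], -84.2)]
6.22 [(159, [524.0, -340.0, 81.0], -84.0)]
6.28 []
6.33 []
```

The right platter stops at once, so it binds. It turned about 77° and the left one well over 90°. Now the pot.

Emit:
send_rows(
  motion=[
    [-0.01, 0, 0.1, 0, 0, 0, -1],
    [-0.01, 0.02, 0.2, 0, 0, 0, -1],
    [0.01, 0.12, 0.24, 0, 0, 0, 0],
    [0.02, 0.23, 0.24, 0, 0, 0, 1],
    [0.03, 0.34, 0.24, 0, 0, 0, 1],
    [0.045, 0.45, 0.24, 0, 0, 0, 1],
    [0.055, 0.56, 0.24, 0, 0, 0, 1],
    [0.065, 0.65, 0.24, 0, 0, 0, 1],
    [0.068, 0.694, 0.2, 0, 0, 0, 1],
    [0.068, 0.694, 0.126, 0, 0, 0, 1],
    [0.068, 0.694, 0.126, 0, 0, 0, 1],
  ],
)

```text
time_s: 7.75
ee_pos: [519.8, 16.5, 128.0]
ee_rot: [-179.8, -0.3, 153.6]
force: [0.1, -0.4, 1.1]
gripper_width: 87.6
gripper_force: 0.0
```

```bash
python3 sk.py 526 279 2
python3 - <<'E'
from h import *
f=grab("side"); save(f,"pre.png",(200,60,460,320),3*0.77)
print(env.state()["ee_pos"],env.state()["gripper_width"])
V=pts(f);m=(np.hypot(V[...,0]-522,V[...,1]-16.5)<32)&(V[...,2]>20)&(V[...,2]<76)
print(np.c_[V[m].min(0),V[m].max(0)].round(),m.sum())
E
```

```text
7.75 []
7.8 []
[523.08722495  15.96168183 131.38387108] 91.0687632724658
[[497. 551.]
 [-11.  42.]
 [ 20.  76.]] 797
```

View pics/pre.png

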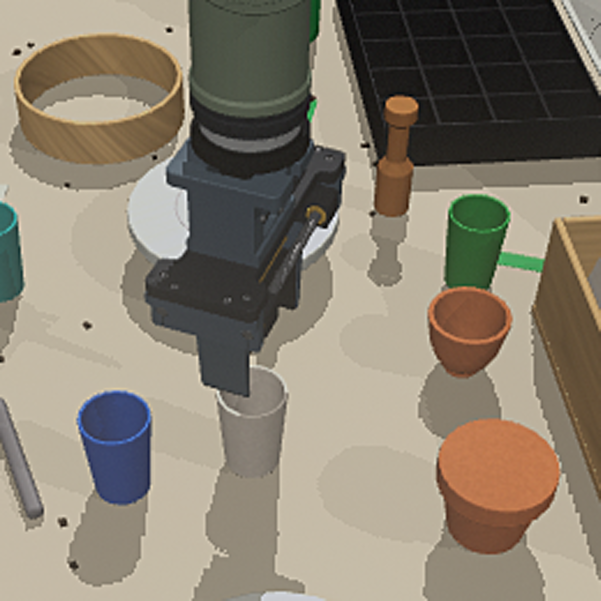

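The fingers straddle the pale pot (crop (252,420)), so I'll descend and grip it.

Emit:
send_rows(
  motion=[
    [0, 0, -0.05, 0, 0, 0, 1],
    [0, 0, -0.1, 0, 0, 0, 1],
    [0, 0, -0.15, 0, 0, 0, 1],
    [0, 0, -0.19, 0, 0, 0, 1],
    [0, 0, -0.208, 0, 0, 0, 1],
    [0, 0, -0.208, 0, 0, 0, 1],
    [0, 0, -0.208, 0, 0, 0, 0.3],
    [0, 0, -0.208, 0, 0, 0, 0.1],
    [0, 0, -0.208, 0, 0, 0, 0],
    [0, 0, -0.208, 0, 0, 0, -0.1],
    [0, 0, -0.208, 0, 0, 0, -0.2],
    [0, 0, -0.208, 0, 0, 0, -0.2],
    [0, 0, -0.208, 0, 0, 0, -0.2],
  ],
  squeeze=8,
)

```text
time_s: 9.52
ee_pos: [522.4, 16.4, 26.1]
ee_rot: [180.0, 0.0, 153.5]
force: [0.6, -0.0, 3.1]
gripper_width: 55.2
gripper_force: 8.0
```

Emit:
send_rows(
  motion=[
    [0, 0, 0.02, 0, 0, 0, -0.2],
    [0, 0, 0.06, 0, 0, 0, -0.2],
    [0, 0, 0.12, 0, 0, 0, -0.2],
    [0, 0, 0.18, 0, 0, 0, -0.2],
    [0, 0, 0.24, 0, 0, 0, -0.2],
    [0, 0, 0.26, 0, 0, 0, -0.2],
    [0, 0, 0.26, 0, 0, 0, -0.2],
    [0, 0, 0.26, 0, 0, 0, -0.2],
  ],
)

```text
time_s: 10.52
ee_pos: [521.3, 16.3, 154.7]
ee_rot: [-179.9, -0.1, 153.5]
force: [-0.7, -0.8, -1.9]
gripper_width: 55.0
gripper_force: 8.0
```

```bash
python3 - <<'E'
from h import *
f=grab("side"); save(f,"lift.png",(180,40,440,300),3*0.77)
s=env.state();print(s["ee_pos"],s["gripper_width"],s["gripper_force"],s["force"])
E
python3 sk.py 526 279 1; python3 spin.py 526 279 x.png 110
```

```text
[521.29312856  16.23990506 154.62062342] 54.96221617074078 7.999948708747979 [-0.21234664 -0.0252974  -0.01782008]
10.57 []
10.825 [522.   16.3 155.4] [ 0.2  -0.14 -0.11]
[(83, [558.8, 199.3, 89.7], -67.7)]
[(82, [558.9, 199.4, 89.4], -67.6)]
[(82, [558.9, 199.4, 89.4], -67.6)]
[(81, [558.9, 199.3, 89.6], -67.6)]
```

View pics/lift.png

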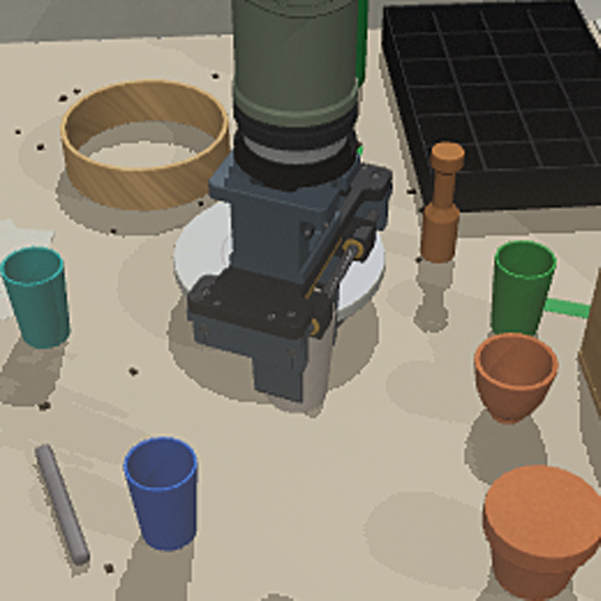

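The pot is held, its foot at about crop (310,405), and the left knob is at rest at -68°, clear of the fingers. I'll carry the pot to the left platter.

Emit:
send_rows(
  motion=[
    [0, 0.02, 0, 0, 0, 0, -0.2],
    [0.001, 0.07, 0, 0, 0, 0, -0.2],
    [0.002, 0.14, 0, 0, 0, 0, -0.2],
    [0.003, 0.22, 0, 0, 0, 0, -0.2],
    [0.005, 0.3, 0, 0, 0, 0, -0.2],
    [0.006, 0.38, 0, 0, 0, 0, -0.2],
    [0.007, 0.45, 0, 0, 0, 0, -0.2],
    [0.008, 0.5, 0, 0, 0, 0, -0.2],
    [0.008, 0.525, 0, 0, 0, 0, -0.2],
    [0.008, 0.525, 0, 0, 0, 0, -0.2],
    [0.008, 0.525, -0.04, 0, 0, 0, -0.2],
    [0.008, 0.525, -0.08, 0, 0, 0, -0.2],
    [0.008, 0.525, -0.12, 0, 0, 0, -0.2],
    [0.008, 0.525, -0.138, 0, 0, 0, -0.2],
    [0.008, 0.525, -0.144, 0, 0, 0, -0.2],
    [0.008, 0.525, -0.148, 0, 0, 0, -0.2],
    [0.008, 0.525, -0.148, 0, 0, 0, -0.2],
    [0.008, 0.525, -0.148, 0, 0, 0, -0.2],
  ],
)

```text
time_s: 13.08
ee_pos: [526.5, 279.0, 82.5]
ee_rot: [180.0, 0.0, 153.5]
force: [-0.2, 0.3, -1.4]
gripper_width: 55.1
gripper_force: 8.0
```

Run:
```python
from h import *
f=grab("side"); save(f,"place.png",(220,60,380,190),4)
s=env.state();print(s["ee_pos"],s["gripper_width"],s["gripper_force"],s["force"])
V=pts(f);m=(np.hypot(V[...,0]-526,V[...,1]-279)<35)&(V[...,2]>58)&(V[...,2]<140)&(f["pixels"].min(-1)>110)
print(V[m].min(0).round(),V[m].max(0).round(),m.sum())
```

```text
[526.41499738 278.9312417   82.39666125] 55.14161301094541 7.999965180060826 [-0.15624768  0.04222188 -1.75994453]
[495. 247.  58.] [554. 302. 137.] 123
```

View pics/place.png

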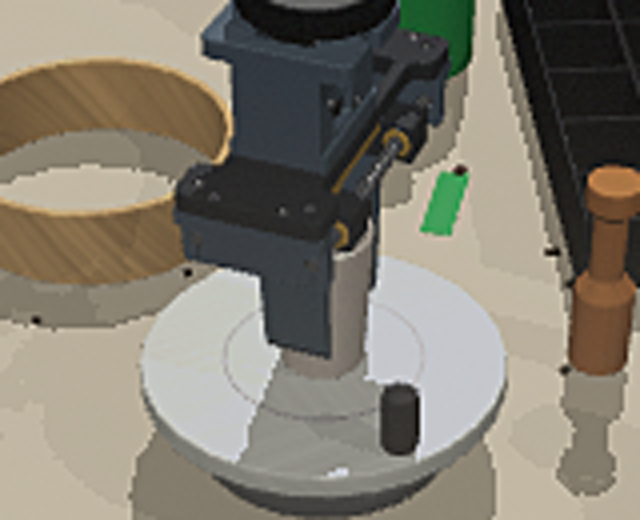

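The pot stands upright at crop (330,330), centred on the ring and just off the platter. I'll lower it slightly, release and retreat straight up.

Emit:
send_rows(
  motion=[
    [0, 0, -0.002, 0, 0, 0, -0.2],
    [0, 0, -0.003, 0, 0, 0, -0.2],
    [0, 0, -0.003, 0, 0, 0, 0.22],
    [0, 0, -0.003, 0, 0, 0, 0.3],
    [0, 0, -0.003, 0, 0, 0, 0.4],
    [0, 0, -0.003, 0, 0, 0, 0.55],
    [0, 0, -0.003, 0, 0, 0, 0.75],
    [0, 0, -0.003, 0, 0, 0, 0.75],
    [0, 0, 0.01, 0, 0, 0, 0.75],
    [0, 0, 0.04, 0, 0, 0, 0.75],
    [0, 0, 0.09, 0, 0, 0, 0.75],
    [0, 0, 0.16, 0, 0, 0, 0.75],
    [0, 0, 0.24, 0, 0, 0, 0.75],
    [0, 0, 0.3, 0, 0, 0, 0.75],
    [-0.1, 0, 0.3, 0, 0, 0, 0.75],
    [-0.2, 0, 0.3, 0, 0, 0, 0.75],
    [-0.3, 0, 0.3, 0, 0, 0, 0.75],
    [-0.3, 0, 0.3, 0, 0, 0, 0.75],
  ],
)

```text
time_s: 15.38
ee_pos: [373.6, 278.4, 233.5]
ee_rot: [179.9, 0.0, 153.7]
force: [0.6, -1.5, -1.2]
gripper_width: 80.3
gripper_force: 0.0
```

Run:
```python
from h import *
f=grab("side"); save(f,"fin.png",(220,60,380,190),4)
g=grab("top")
for F in(g,f):
    V=pts(F);r=np.hypot(V[...,0]-526,V[...,1]-279);m=(r<60)&(V[...,2]>125)&(V[...,2]<142)
    print(V[m].mean(0).round(1),cv2.minEnclosingCircle(V[m][:,:2].astype(np.float32)),m.sum())
s=env.state();print(s["time_s"],s["ee_pos"])
```

```text
[525.7 281.  133.6] ((525.5357055664062, 279.2426452636719), 28.22918701171875) 238
[527.4 278.3 131.4] ((527.5979614257812, 278.5468444824219), 29.700237274169922) 264
15.475 [376.75312817 279.17614301 233.33710841]
```

View pics/fin.png

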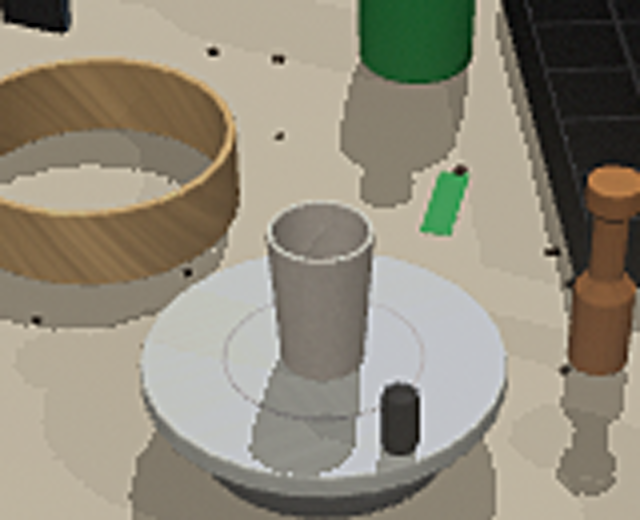

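The pot stands upright and alone in the middle of the left platter (crop (320,340)), within about 1 mm of the axis.

```bash
python3 -c "
from workcell import env
print(env.job_done())"
```

```text
the job is handed in; nothing more can be done
None
```

I spun both turntables while the pot was still in place: the left one (y ≈ +279 mm) runs freely and the right one binds. The pale paper pot now stands upright on the left one, about 1 mm from its centre and let go, and the job was handed in at about 15.5 s.

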